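# Refit a grinder's idler wheel and bring its snap ring to the groove

## Robot

A 7-joint arm with a two-finger parallel gripper is mounted at the origin on the work surface. World frame = base frame: x ahead of the robot, y to its left, z up, the work surface at z = 0. Lengths are in mm, angles in rad, forces in N, time in s.
With the tool pointing down it reaches from about 425 to 875 mm from the base axis. Payload 4.7 kg.
Tool frame: the origin (TCP) lies where the fingers leave the gripper's body, on its centre line; the fingertips stand 70 mm ahead of it and the grasp point (between the pads) lies 51 mm ahead of it; z points along the fingers, y is the line along which they close (so a half turn about z gives the same grasp; the last joint's range is limited). The gripper opens to 87 mm and grips with 3 to 60 N. Pads are 19 mm wide; open, the fingers measure 117 mm over their backs; the gripper's body (75 mm by 190 mm) begins 51 mm behind the grasp point.
Start: joints at [-1.176, 0.321, -0.07, 1.45, 0.023, 1.371, -0.057], TCP at [241.605, 603.445, 292.287] pointing down, gripper open.
Joint ranges: [-2.86, 2.86], [-0.3, 2.09], [-1.38, 1.24], [0.06, 2.45], [-1.56, 4.7], [0.09, 2.05], [-2.69, 2.69]. Speed limits (rad/s): [2.57, 2.57, 3.14, 3.14, 3.14, 3.14, 3.14].

## Interface

Orientations are given as a rotation vector (axis times angle).
In Python, from station import r gives the robot as it stands. The module is installed in compiled form; this text tells all that it offers. Calls block until the motion is done:
- r.movep(position, orientation): joint-space move of the TCP to a pose.
- r.move_linear(position, frame=None, v=150): straight line of the TCP; frame=None keeps the orientation; v is the mean speed in mm/s.
- r.move_j(angles): joint-space move.
- r.command_gripper(opening, newtons=None): finger opening in mm; newtons is the grip in N (None keeps the last); returns when the fingers have stopped.
- r.pause(seconds).
- r.solve_ik(position, orientation): joint angles nearest the present ones, or None.
- r.grab_frame(name): name is "scene" or "top" or "wrist"; returns a dict with "color" (384x512x3 uint8, red, green, blue), "vertical_fov" (degrees; the focal length in pixels is half the picture's height over the tangent of half this angle, whatever the lens; pixels are square), "cx", "cy" (the principal point, pixels), "rvec" (rotation vector, rad) and "tvec" (3), from world to camera coordinates, as OpenCV has them. Camera axes: x right, y down, z forward; pixel columns grow to the right and rows downward; lengths in mm; the calibration is good to about 2 mm. A picture is of the moment at which its call begins. There is no depth.
A pose or a line that the arm cannot do raises r.IKError and nothing moves.
- r.close_job(): hands the job in; it is judged then, once.
Readings, each from a call of its own:
- r.read_clock(): time.
- r.read_q(): joint angles.
- r.read_dq(): joint speeds.
- r.read_effort(): joint torques, N m.
- r.read_tcp_pos(): TCP position.
- r.read_tool_rot(): TCP orientation.
- r.read_force(): force on the tool from outside, world axes, zero at the start.
- r.read_wrist_torque(): the same for the moment, N m.
- r.read_width(): finger opening in mm.
- r.read_grasp_force(): force on a finger pad.
Only numpy, scipy, OpenCV 4.12 (cv2) and the standard library are available. Lean on these libraries where they do the work, as an engineer would, in place of code of your own. Each camera call takes 0.05 s, during which the arm holds its last target. There are 200 camera calls.

## Task

Put the rubber-tyred idler wheel over the axle stub and right down onto its shoulder, then lay the washer flat on top of the wheel, letting go of each. Then take the circlip pliers by their handles, squeeze them to their stop so that the snap ring on their tips is spread wide, and slide the ring down over the stub until it is level with the groove, right at the top of the washer, without touching the ring with your fingers. Finish holding it right there, pliers still squeezed and the ring still spread, level and centred round the stub, so that I can check it before it snaps in; leave the shoe sole, the jar and the hammer where they lie.

Things in the scene. Friction and masses are not known exactly. Their poses are not given: they have to be found in the camera images.
- axle: Steel axle stub, upright on a round dark flange fixed to the bench. Origin: centre of the flange's underside (bench level), z up along the stub. Flange 110 mm across, 12 thick; shoulder 40 across, top 18 mm above the bench; stub 30 across, top at 61 mm, upper 3 mm chamfered. The wheel's underside rests at 18 mm, the washer's at 34 mm.
- groove (a point): Middle of the groove round the stub, on its axis, 42 mm above the bench. Groove 4 mm wide (40 to 44 mm above the bench), 1 mm deep; its lower edge is flush with the washer's top once wheel and washer are on.
- wheel: Idler wheel lying flat on the bench: black rubber tyre 62 mm across, aluminium hub with brass bush, 16 mm thick, bore 32 mm, about 0.2 kg. Origin: centre of its underside; z is its axis.
- washer: Plain steel thrust washer lying flat on the bench, 48 mm across, 6 mm thick, bore 32 mm. Origin: centre of its underside; z is its axis.
- tray: Shallow wooden parts tray fixed to the bench, 141 mm (x) by 200 mm (y), 24 mm high, walls and floor 8 mm. Origin: centre of its underside. The pliers lie along its x axis across two rims; between the rims fingers have room at the handles from 110 to 20 mm behind the pivot. The ring lies on the bench outside its +x wall.
- pliers: Bent-nose circlip pliers lying level, 0.19 kg. Origin: on the pivot axis, at the pliers' underside (24 mm above the bench at the start); x from pivot to tips, z up. Handles: black sleeves 14 mm high (z 0 to 14 mm), x -45 to -138 mm, one each side of the x axis. Tips bent straight down 65 mm ahead of the pivot, ends 24 mm below the underside, standing in the ring's eyes.
- pliers_grip (a point): A good place to take the pliers: between the handles, 75 mm behind the pivot, 7 mm above the pliers' underside. Here the handles measure 61 mm over their outer faces (along the pliers' y) when relaxed, 40 mm at the stop (37 under a firm squeeze). About 6 N on each reaches the stop; more does no harm, 30 N is a firm hold.
- pliers_left (a joint): Angle by which each handle is squeezed, rad: 0 relaxed (springs return it there), 0.138 at the stop, which yields a little (about 0.16 under 30 N). Squeezing the handles opens the tips and spreads the ring.
- snap_ring: Steel snap ring, 3 mm thick, band 4 mm, flat, its eyes on the pliers' tips. Origin: underside, centre of the spread bore; back of the ring towards +x, gap and eyes towards -x, z its axis. It is 78 mm ahead of the pivot and 24 mm below the pliers' underside, axes as the pliers'; within 1 mm also when spread. Bore 27 mm relaxed, 33 spread. Spread, it clings to the tips (droops 2 degrees).
- eye_left (a point): Centre of the ring's left (+y) eye at its underside, where the left tip stands. Eyes 13 mm apart when the ring is relaxed, 30 to 32 mm when spread to the stop.
- eye_right (a point): Centre of the ring's right (-y) eye at its underside; see eye_left.
- sole: Bystander: black rubber shoe sole lying on the bench, 240 by 82 mm, 26 mm high. Origin: about its middle, underside; x lengthways.
- glue_jar: Bystander: white plastic jar, 64 mm across, 85 mm high. Origin: centre of its underside.
- hammer: Bystander: hammer with wooden handle, 240 mm long, lying on the bench. Origin: middle of its length, underside; x lengthways, head towards +x.
Not all that is in view belongs to the job. What is shaped like the pliers but yellow is not meant. Leave any blue look-alike of the axle alone.

How it is judged:
By the outcome, as a careful person would: the job done as asked, in the order asked, and still so for the second after the job is handed in, while the arm keeps its last pose, push and grip.
It also fails if it takes over 67 s, if anything falls off the work surface, if the arm or the gripper's body presses on something with over 40 N, if the wrist force passes 120 N, or if a joint passes its speed limit or range.

## Working session

There is one attempt and no reset: what is moved stays moved. The work goes in short steps, each a Python script; the robot and the scene stay as the last script left them, time stands still between calls to the robot, and variables do not carry over. Pictures are saved under pics/ and viewed, at most 10 in all, crops included, and the job is handed in when it is done.

```bash
mkdir -p pics
python3 - <<'E'
from station import r
import cv2,pickle,numpy as np
d={n:r.grab_frame(n) for n in("scene","top")}
pickle.dump(d,open('f0.pkl','wb'))
for n in d:
    f=d[n]; cv2.imwrite(f'pics/{n}0.png',cv2.resize(f['color'][:,:,::-1],(800,600),interpolation=cv2.INTER_CUBIC))
    R=cv2.Rodrigues(np.array(f['rvec'],float))[0]
    print(n,f['vertical_fov'],f['cx'],f['cy'],-R.T@np.array(f['tvec']),R[2])
print(r.read_clock(),r.read_tool_rot(),r.read_force())
E
```

```text
scene 43.05881639908312 258.4566194200943 192.45930423308337 [1587.46662588  388.06807175 1168.77383977] [-0.64831585 -0.19732487 -0.73535668]
top 42.0231342374881 255.28065928791736 185.6733421941941 [ 450.31081597   74.70626236 1310.27739488] [ 0.09505529  0.00618763 -0.99545276]
0.1 [-5.94426343e-01 -3.08458277e+00  2.57051209e-03] [ 0.7209077  -0.25173524 -0.60129985]
```

View pics/top0.png

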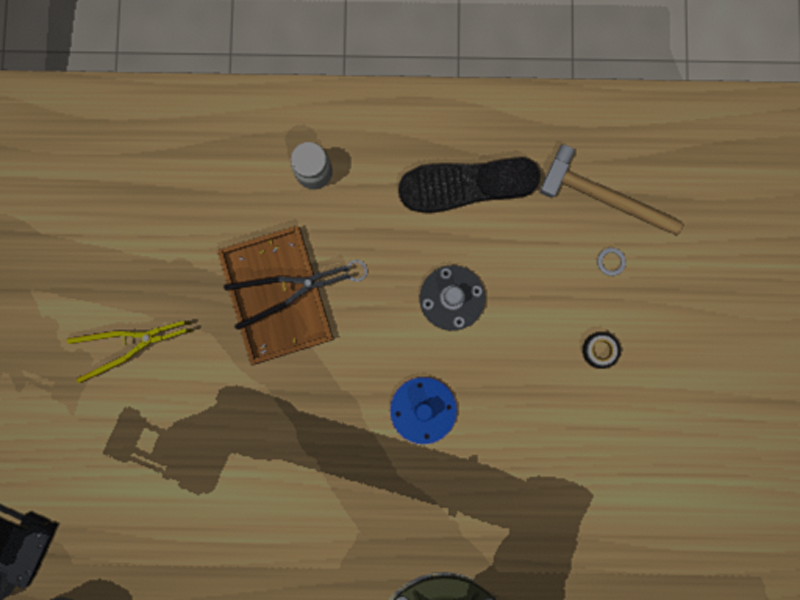

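View pics/scene0.png

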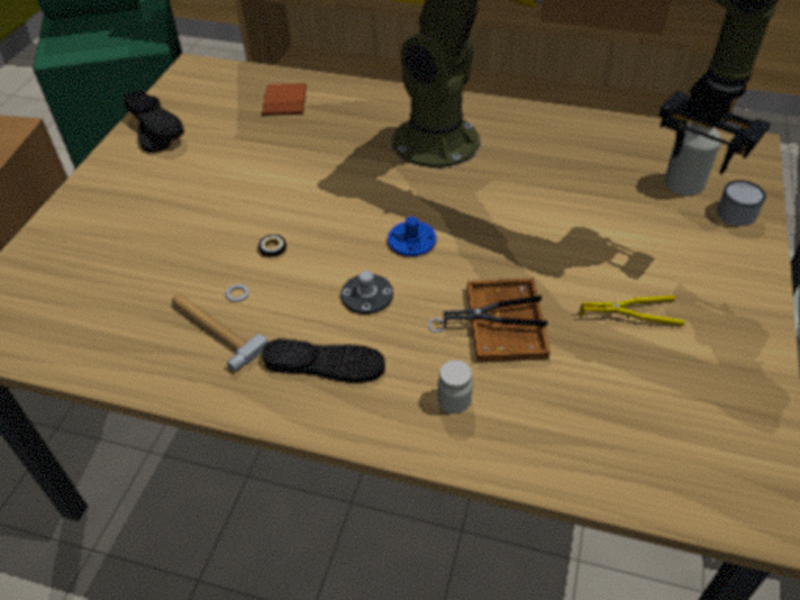

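The top view (800×600 px) shows the axle at (453,297), the wheel at (602,350) and the washer at (612,262). The pliers' pivot is at (308,283) with the ring at (357,270), the tray centre is near (277,295), and the look-alikes are blue (424,410) and yellow. The scene view shows the same layout.

```bash
cat > h.py <<'E'
import cv2,pickle,numpy as np
from scipy.spatial.transform import Rotation as Ro
def K(f):
    F=f['color'].shape[0]/2/np.tan(np.radians(f['vertical_fov'])/2)
    return np.array([[F,0,f['cx']],[0,F,f['cy']],[0,0,1]])
def pose(f): return cv2.Rodrigues(np.array(f['rvec'],float))[0],np.array(f['tvec'],float)
def ray(f,uv):
    R,t=pose(f); uv=np.atleast_2d(np.array(uv,float))
    d=np.c_[uv,np.ones(len(uv))]@np.linalg.inv(K(f)).T
    return -R.T@t,d@R
def onplane(f,uv,z):
    c,d=ray(f,uv); return c+d*((z-c[2])/d[:,2:])
def proj(f,P): return cv2.projectPoints(np.atleast_2d(np.array(P,float)),np.array(f['rvec'],float),np.array(f['tvec'],float),K(f),None)[0][:,0]
def down(yaw):
    # tool z down; closing axis (tool y) in world at angle yaw
    y=np.array([np.cos(yaw),np.sin(yaw),0]);z=np.array([0,0,-1.]);x=np.cross(y,z)
    return Ro.from_matrix(np.c_[x,y,z]).as_rotvec()
E
python3 - <<'E'
from h import *
from station import r
d=pickle.load(open('f0.pkl','rb'));f=d['top']
for n,u,z in[('axle',(453,297),61),('wheel',(602,350),16),('washer',(612,262),6),('pivot',(308,283),38),('ring',(358,270),3),('tray',(277,295),20),('h1',(226,287),36),('h2',(238,327),36),('jar',(309,160),85),('blue',(424,410),50)]:
    print(n,onplane(f,np.array(u)*.64,z).round(0))
w=r.grab_frame('wrist');R,t=pose(w);T=Ro.from_rotvec(r.read_tool_rot()).as_matrix()
print('cam in tool',T.T@(-R.T@t-r.read_tcp_pos()),'\n',T.T@R.T, w['vertical_fov'],w['cx'],w['cy'])
print('tool y yaw',np.arctan2(T[1,1],T[0,1]))
E
```

```text
axle [[560.  -5.  61.]]
wheel [[ 480. -254.   16.]]
washer [[ 628. -275.    6.]]
pivot [[581. 232.  38.]]
ring [[608. 152.   3.]]
tray [[562. 285.  20.]]
h1 [[573. 366.  36.]]
h2 [[507. 344.  36.]]
jar [[774. 230.  85.]]
blue [[379.  39.  50.]]
cam in tool [ 70.05684628   0.47130752 -92.93663333] 
 [[ 3.75557143e-04 -9.66706131e-01 -2.55888872e-01]
 [ 9.99999848e-01  4.66561646e-04 -2.94936304e-04]
 [ 4.04504667e-04 -2.55888722e-01  9.66706159e-01]] 58.66363277716659 260.19163537046376 193.98396402909088
tool y yaw 1.190078456447745
```

```bash
cat > look.py <<'E'
from h import *
from station import r
out={}
Y=np.radians(19)
for n,x,y,z,yaw in[('pliers',575,255,260,Y),('axA',560,-5,220,Y),('axB',560,-5,220,Y-np.pi),('wheel',480,-254,220,Y),('washer',628,-275,220,Y)]:
    try:r.movep([x,y,z],down(yaw))
    except r.IKError: print('IK',n); continue
    r.pause(.15)
    out[n]=r.grab_frame('wrist');out[n]['tcp']=r.read_tcp_pos();out[n]['rot']=r.read_tool_rot()
    print(n,r.read_clock(),r.read_q().round(2) if hasattr(r.read_q(),'round') else r.read_q())
pickle.dump(out,open('f1.pkl','wb'))
ims=[v['color'][:,:,::-1] for v in out.values()]
ims=[cv2.resize(i,(400,300)) for i in ims[1:]]
while len(ims)<4: ims.append(ims[0]*0)
cv2.imwrite('pics/m1.png',np.vstack([np.hstack(ims[:2]),np.hstack(ims[2:4])]))
cv2.imwrite('pics/pl1.png',cv2.resize(out['pliers']['color'][:,:,::-1],(800,600),interpolation=cv2.INTER_CUBIC))
E
python3 look.py
```

```text
pliers 2.1083 [-0.7   0.3   0.3   1.56 -0.09  1.3  -0.06]
axA 3.3333 [-0.44  0.18  0.44  1.79 -0.09  1.19  0.37]
axB 6.05 [-0.95  0.29  1.07  1.8  -0.27  1.21 -2.61]
wheel 9.1833 [-0.28  0.17  0.8   1.84 -0.13  1.19  0.89]
washer 10.0333 [-0.18  0.53  0.79  1.47 -0.38  1.3   0.97]
```

View pics/m1.png

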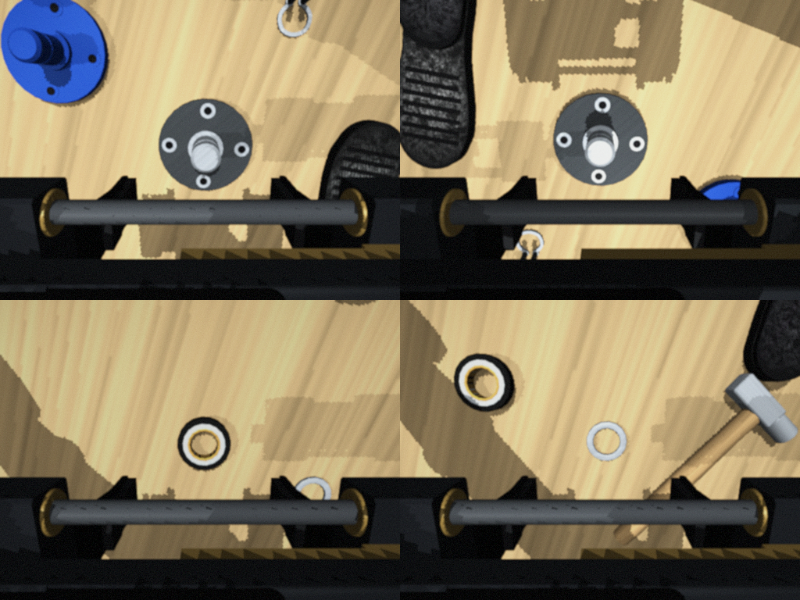

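View pics/pl1.png

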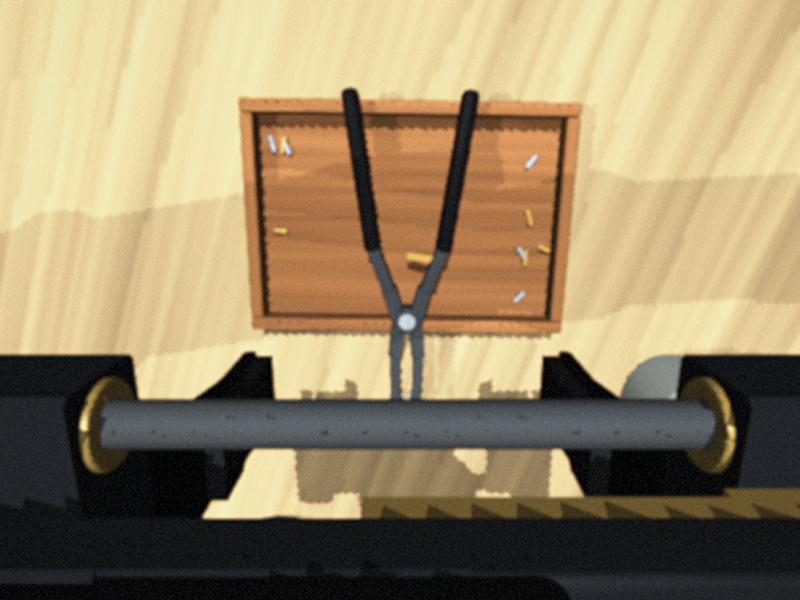

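In the composite, the axle sits at (205,147) in panel A and (600,142) in panel B. The wheel is at (204,443) and the washer at (607,440). The pliers picture shows the pivot at (407,322) and the sleeves running from (350,95)/(470,97) to (374,250)/(443,250), lying square to the tray. Next I'll measure these with masks.

```bash
cat > det.py <<'E'
from h import *
def ells(f,mask,c,rad,amin,amax):
    m=np.zeros_like(mask); cv2.circle(m,(int(c[0]),int(c[1])),int(rad),255,-1); m&=mask
    cs,hi=cv2.findContours(m,cv2.RETR_CCOMP,cv2.CHAIN_APPROX_NONE)
    return [(cv2.fitEllipse(k),cv2.contourArea(k),hi[0][i][3]>=0) for i,k in enumerate(cs) if len(k)>7 and amin<cv2.contourArea(k)<amax]
def masks(f):
    c=f['color'].astype(int); sat=c.max(2)-c.min(2); v=c.max(2)
    return sat,v
E
python3 - <<'E'
from det import *
o=pickle.load(open('f1.pkl','rb'))
for n,P,lo in[('axA',(560,-5,12),None),('axB',(560,-5,12),None),('wheel',(480,-254,16),1),('washer',(628,-275,6),1)]:
    f=o[n];c=proj(f,P)[0];sat,v=masks(f)
    if lo is None: m=((sat<45)&(v<120)).astype(np.uint8)*255; zs=[12]
    else: m=((sat<45)&(v>140)).astype(np.uint8)*255; zs=[P[2]]
    print(n,c.round(),f['tcp'].round(2))
    for e,a,hole in ells(f,m,c,85,25,2e4):
        print('  ',np.round(e[0],1),np.round(e[1],1),a,hole,onplane(f,[e[0]],P[2])[0].round(2))
# handles/pivot in pliers view
f=o['pliers'];sat,v=masks(f);
print('pl',f['tcp'].round(2))
m=((v<50)).astype(np.uint8)*255; m[225:]=0
for k in cv2.findContours(m,cv2.RETR_EXTERNAL,cv2.CHAIN_APPROX_NONE)[0]:
    if cv2.contourArea(k)>200: 
        x=cv2.fitLine(k,cv2.DIST_L2,0,.01,.01).ravel();b=cv2.boundingRect(k);print(b,cv2.contourArea(k),x.round(3))
m=((sat<45)&(v>150)).astype(np.uint8)*255
for e,a,h in ells(f,m,np.array((407,322))*.64,15,15,500): print(e,a,onplane(f,[e[0]],38)[0])
E
```

```text
axA [259. 186.] [560.42  -3.04 220.1 ]
   [257.6 261.9] [ 15.2 103.5] 947.0 False [583.64 -76.15  12.  ]
   [260.  231.6] [7.3 7.8] 43.0 False [575.58 -46.05  12.  ]
   [308.9 190.8] [8.1 8.5] 52.5 False [604.64   5.91  12.  ]
   [216.1 185.5] [7.4 8.3] 47.0 False [523.39 -17.14  12.  ]
   [263.8 182.4] [13.8 25.2] 70.0 False [ 5.633e+02 -1.900e-01  1.200e+01]
   [265.7 141.5] [8.1 8.7] 53.0 False [552.62  35.    12.  ]
   [262.8 184.8] [115.7 118. ] 10724.5 False [563.18  -2.58  12.  ]
   [259.6 231.9] [18.5 21. ] 302.5 True [575.41 -46.48  12.  ]
   [309.1 191. ] [20.2 20.6] 325.0 True [604.84   5.82  12.  ]
   [216.2 185.5] [20.7 21.6] 348.0 True [523.48 -17.09  12.  ]
   [262.6 192.6] [46.6 54.6] 1991.0 True [565.37  -9.52  12.  ]
   [265.7 141.4] [21.8 22.5] 382.5 True [552.62  35.05  12.  ]
axB [260. 183.] [560.01  -5.   220.  ]
   [260.  260.3] [10.8 85.6] 579.0 False [535.2  67.4  12. ]
   [253.7 225.3] [6.6 7. ] 34.5 False [552.37  35.55  12.  ]
   [302.7 183.7] [7.3 7.4] 40.5 False [523.33 -16.67  12.  ]
   [209.5 178.8] [7.5 7.9] 45.0 False [604.33   6.44  12.  ]
   [258.9
[... 395 characters left out ...]
 23. ] 384.5 True [575.3  -46.08  12.  ]
wheel [260. 185.] [ 480.07 -253.88  219.98]
   [260.7 184.8] [52.3 53.6] 2198.0 False [ 480.5  -253.51   16.  ]
   [260.7 185. ] [41.4 42.7] 1387.5 True [ 480.61 -253.72   16.  ]
washer [262. 182.] [ 626.93 -275.57  220.81]
   [264.1 180.2] [50.3 51. ] 2014.0 False [ 629.67 -272.6     6.  ]
   [264.  180.4] [33.1 34.2] 885.5 True [ 629.64 -272.81    6.  ]
pl [574.47 256.28 259.98]
(280, 59, 25, 103) 821.5 [ 1.76000e-01 -9.84000e-01  2.92047e+02  1.09751e+02]
(220, 58, 23, 103) 834.0 [1.49000e-01 9.89000e-01 2.30963e+02 1.08986e+02]
((260.0, 205.6414031982422), (9.516311645507812, 10.254009246826172), 90.0) 75.0 [582.28133309 233.36726326  38.        ]
```

```bash
cat > act.py <<'E'
from h import *
from station import r
Y=np.radians(19); AX=np.array([563.94,-5.33])
def pickplace(xy,ztip,zobj,opn,close,N,top=66):
    """ztip: fingertip height at grasp; zobj: seat height of underside"""
    xy=np.array(xy); zt=70+ztip; o=down(Y)
    r.command_gripper(opn)
    r.movep([*xy,zt+40],o); r.move_linear([*xy,zt],v=80)
    r.command_gripper(close,N)
    print('grip',r.read_width(),r.read_grasp_force(),r.read_tcp_pos(),r.read_clock())
    r.move_linear([*xy,zt+100],v=200)
    r.movep([*AX,zt+top+12],o); r.move_linear([*AX,zt+top],v=60); r.pause(.2)
    f0=np.array(r.read_force()); print('above',r.read_tcp_pos(),r.read_width())
    for z in list(range(top-3,zobj,-4))+[zobj+.3]:
        r.move_linear([*AX,zt+z],v=50)
        df=np.array(r.read_force())-f0
        if np.abs(df).max()>4: print(z,df.round(1),np.round(r.read_tcp_pos(),1))
        if df[2]>25: print('STOP',z); return False
    return True
E
python3 - <<'E'
from act import *
if pickplace([480.55,-253.6],2,18,80,50,30):
    r.command_gripper(80); p=r.read_tcp_pos(); r.move_linear([p[0],p[1],180],v=200)
    print(r.read_clock())
f=r.grab_frame('wrist');pickle.dump(f,open('f2.pkl','wb'));cv2.imwrite('pics/wh.png',f['color'][:,:,::-1])
E
```

```text
grip 61.51389215035934 30.000000935979187 [ 480.58587304 -253.62181266   72.05795906] 12.4083
above [564.09547631  -5.5080523  138.20437966] 61.35503443800925
19.1417
```

View pics/wh.png

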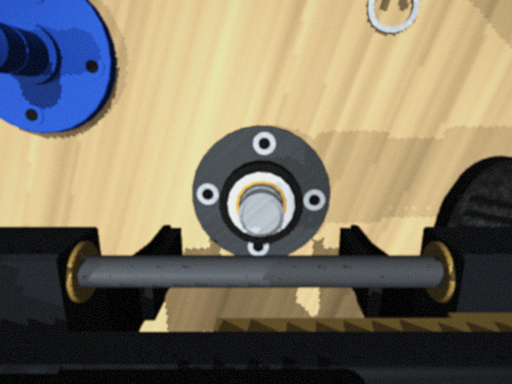

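The wheel is seated around the stub, with its hub at (262,204) and the stub coming through it; no contact force showed. Next is the washer, followed by close views of the pliers' ring and handles.

Run:
```python
from act import *
if pickplace([629.65,-272.7],1,34,65,38,30):
    r.command_gripper(62); p=r.read_tcp_pos(); r.move_linear([p[0],p[1],200],v=200)
    print(r.read_clock()); r.pause(.1)
    o={'ws':r.grab_frame('wrist')}
    d=np.array([np.cos(Y-np.pi/2),np.sin(Y-np.pi/2)])
    for n,c,z in[('ring',[608,155],200),('hand',[560,300],230)]:
        r.movep([*(np.array(c)+70*d),z],down(Y)); r.pause(.15); o[n]=r.grab_frame('wrist')
    print(r.read_clock()); pickle.dump(o,open('f3.pkl','wb'))
    ims=[v['color'][:,:,::-1] for v in o.values()]
    cv2.imwrite('pics/m3.png',cv2.resize(np.vstack([np.hstack(ims[:2]),np.hstack([ims[2],ims[2]*0])]),(800,600)))
```

```text
grip 45.68427563852881 29.999885894358158 [ 629.48188168 -272.79344852   70.74873982] 22.0417
above [564.14355392  -5.54793762 137.14544062] 46.20073486092468
27.8
29.55
```

View pics/m3.png

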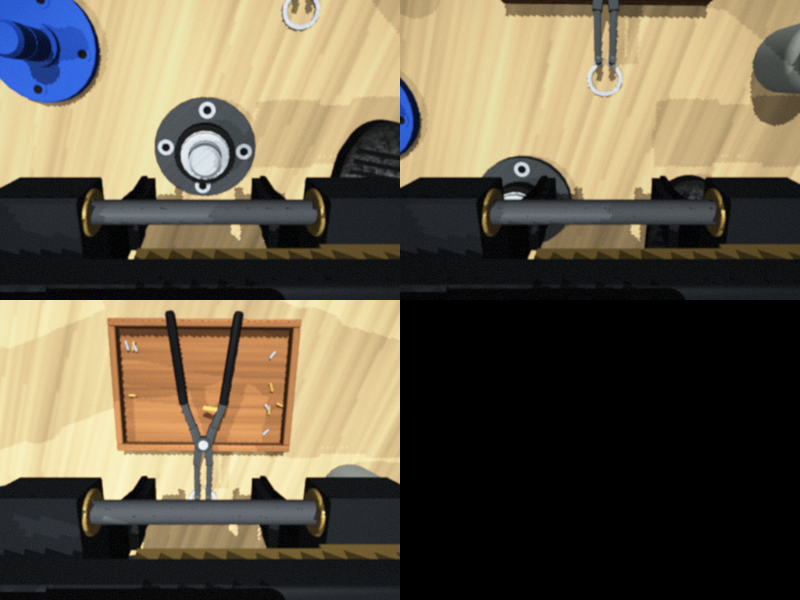

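The washer lies on the wheel round the stub at (204,155) in the first panel. The ring is at (604,80) in the second, and the sleeves and pivot (203,445) are clear in the third.

Run:
```python
from det import *
o=pickle.load(open('f3.pkl','rb'))
f=o['ws'];sat,v=masks(f);m=((sat<45)&(v>125)).astype(np.uint8)*255;c=proj(f,[563.94,-5.33,40])[0]
print('washer exp',c)
for e,a,h in ells(f,m,c,45,300,9e3): print(np.round(e[0],1),np.round(e[1],1),a,h,onplane(f,[e[0]],40)[0].round(2))
f=o['ring'];sat,v=masks(f);m=((sat<45)&(v>130)).astype(np.uint8)*255;c=np.array((204,80))*1.28
print('ring')
cv2.circle(m,(int(c[0]),int(c[1])),40,0,1)
for k in cv2.findContours(m,cv2.RETR_EXTERNAL,cv2.CHAIN_APPROX_NONE)[0]:
    (x,y),rr=cv2.minEnclosingCircle(k)
    if np.hypot(x-c[0],y-c[1])<30 and rr>12:
        e=cv2.fitEllipse(cv2.convexHull(k)); print(x,y,rr,np.round(e[0],1),np.round(e[1],1),onplane(f,[e[0],(x,y)],3).round(2))
print('proj scale',np.linalg.norm(proj(f,[608,155,3])-proj(f,[609,155,3])))
for n,ref in(('hand',(203,145)),):
    f=o[n];sat,v=masks(f);c=np.array(ref)*1.28
    m=((sat<45)&(v>150)).astype(np.uint8)*255
    for e,a,h in ells(f,m,c,12,12,500):
        print('pivot',np.round(e[0],1),np.round(e[1],1),a,onplane(f,[e[0]],38)[0].round(2),onplane(f,[e[0]],34)[0].round(2))
    m=(v<50).astype(np.uint8)*255; m[int(c[1])-20:]=0
    mid=[]
    for k in cv2.findContours(m,cv2.RETR_EXTERNAL,cv2.CHAIN_APPROX_NONE)[0]:
        if cv2.contourArea(k)>200:
            b=cv2.boundingRect(k);print(b); k=k[:,0]
            w=onplane(f,k,38)[:,:2]; l=cv2.fitLine(w.astype(np.float32),cv2.DIST_L2,0,.01,.01).ravel(); print('line',l.round(3),np.degrees(np.arctan2(l[1],l[0])))
            mid.append(l)
    a,b=mid[:2]; X=np.linalg.solve(np.c_[a[:2],-b[:2]],b[2:]-a[2:]); print('apex',a[2:]+X[0]*a[:2])
    # tray: orange mask min-area rectangle
    col=f['color'].astype(int)
    print('tray rgb',col[int(120*1.28)-0,int(150*1.28)])
```

```text
washer exp [261.84489022 199.58697627]
[261.7 198. ] [61.6 61.9] 2993.5 False [563.44  -4.16  40.  ]
ring
260.6129455566406 98.74332427978516 24.65029525756836 [261.4  99.5] [45.1 48.2] [[607.41 156.62   3.  ]
 [606.61 156.99   3.  ]]
proj scale 1.2253074762918312
pivot [259.8 185.4] [11.8 12.4] 113.0 [582.33 233.47  38.  ] [582.63 232.56  34.  ]
(281, 15, 30, 120)
line [ 1.78000e-01 -9.84000e-01  5.79996e+02  3.27418e+02] -79.76092
(213, 15, 27, 119)
line [ 4.49000e-01 -8.93000e-01  5.28076e+02  3.09840e+02] -63.29321
apex [614.0341  138.98212]
tray rgb [222 155  97]
```

```bash
cat > pl.py <<'E'
from act import *
H=np.radians(-71.6); D=np.array([np.cos(H),np.sin(H),0]); YL=np.array([-D[1],D[0],0]); PIV=np.array([582.3,233.4])
P0=np.c_[D,YL,[0,0,1]]            # pliers axes in world, level
T0=Ro.from_rotvec(down(H+np.pi/2)).as_matrix()
def tool(ring,pitch=0.,off=(-153,0,82)):
    """TCP pose putting the ring origin at `ring`, nose up by pitch deg"""
    q=Ro.from_rotvec(-np.radians(pitch)*YL).as_matrix()
    return np.array(ring)+q@P0@np.array(off), Ro.from_matrix(q@T0).as_rotvec()
E
python3 - <<'E'
from pl import *
g=[*(PIV-75*D[:2]),82.]; o=down(H+np.pi/2)
r.command_gripper(80)
r.movep([g[0],g[1],150],o); r.move_linear(g,v=120); r.pause(.1)
print(r.read_tcp_pos(),g)
r.command_gripper(30,30); r.pause(.3)
print('grip',r.read_width(),r.read_grasp_force(),r.read_force(),r.read_tcp_pos())
r.move_linear([g[0],g[1],142],v=100)
p,q=tool([*AX,74],1.5); r.movep(p,q); r.pause(.3)
print(r.read_tcp_pos(),p,r.read_width(),r.read_force(),r.read_clock())
f={n:r.grab_frame(n) for n in('top','scene','wrist')}
pickle.dump(f,open('f4.pkl','wb'))
ims=[]
for n in('top','scene'):
    c=proj(f[n],[*AX,60])[0].astype(int); k=f[n]['color'][c[1]-38:c[1]+38,c[0]-50:c[0]+50,::-1]
    ims.append(cv2.resize(k,(400,304),interpolation=cv2.INTER_CUBIC))
cv2.imwrite('pics/chk.png',np.hstack(ims))
E
```

```text
[559.45916292 304.71744343  83.16943065] [np.float64(558.6263222289673), np.float64(304.5657008733373), 82.0]
grip 35.98460596599708 30.000728219747543 [-0.2261417   1.34312165  5.40635588] [558.85688295 304.76646421  82.34229351]
[515.19626916 142.67146423 151.88127241] [514.98470286 141.83505252 151.96682756] 35.66649724352759 [-0.06191797  0.10953546 -3.14421577] 34.4167
```

View pics/chk.png

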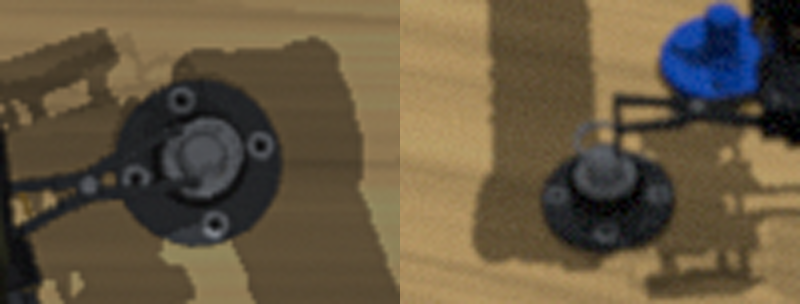

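The pliers hold the spread ring just above the stub: it shows at about (598,138) in the scene half, but is hard to see over the washer in the top half. I'll take denoised, enlarged views here and also 60 mm back over the wood.

Run:
```python
from pl import *
out={};rows=[]
def snap(tag,ring):
    ims=[]
    for n in('top','scene'):
        fs=[r.grab_frame(n) for _ in range(4)]; f=fs[0]; f['color']=np.mean([k['color'] for k in fs],0).astype(np.uint8)
        c=proj(f,ring)[0].astype(int); out[tag,n]=(f,c); k=f['color'][c[1]-15:c[1]+15,c[0]-20:c[0]+20,::-1].astype(float)
        k=np.clip((k-20)*255/(np.percentile(k,99)-20),0,255).astype(np.uint8)
        ims.append(cv2.resize(k,(400,300),interpolation=cv2.INTER_CUBIC))
    out[tag,'tcp']=(r.read_tcp_pos(),r.read_tool_rot()); rows.append(np.hstack(ims))
snap('at',[*AX,74])
c=np.array([*AX,74])-60*D
p,q=tool(c,1.5); r.move_linear(p,v=150); r.pause(.4); snap('back',c)
print(r.read_tcp_pos()-p, Ro.from_rotvec(r.read_tool_rot()).inv().__mul__(Ro.from_rotvec(q)).magnitude(), r.read_clock())
pickle.dump(out,open('f5.pkl','wb')); cv2.imwrite('pics/chk2.png',np.vstack(rows))
```

```text
[-0.00964959  0.04794981 -0.01024485] 6.129797885628027e-05 36.3167
```

View pics/chk2.png

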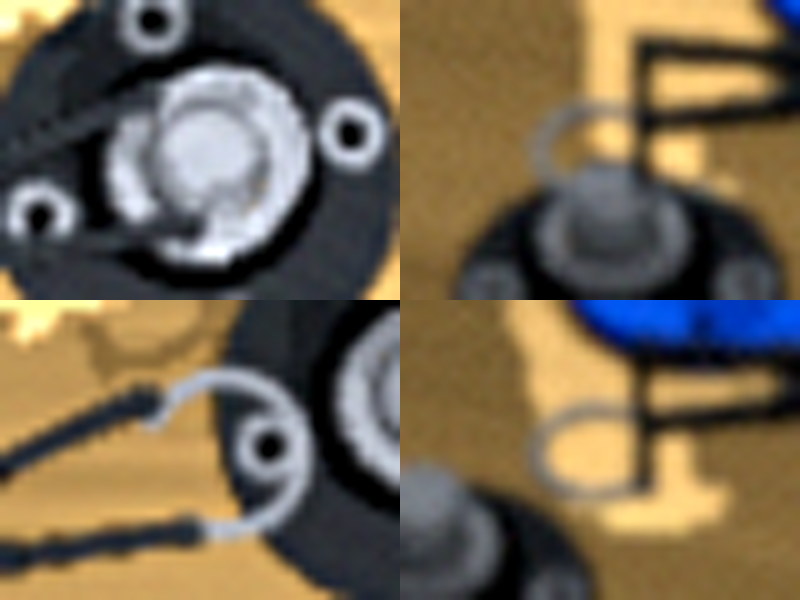

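The lower-left view (over wood) shows the ring clearly: its midline runs through roughly (222,375), (302,430), (300,480), (240,533). The lower-right view shows the same ring as an ellipse from (540,452) to (630,412). I'll fit these, using the bolts to remove camera bias.

Run:
```python
from pl import *
from scipy.optimize import least_squares
o=pickle.load(open('f5.pkl','rb'))
def full(c,pts,ox,oy): return np.array([(c[0]-20+(x-ox+.5)/10-.5,c[1]-15+(y-oy+.5)/10-.5) for x,y in pts])
B=np.array([(575.5,-45.9,12),(604.5,6.2,12),(523.3,-16.9,12),(552.5,35.3,12)])
exp=np.array([*AX,74])-60*D
# bolts: find by dark hole centroid refine near the projected positions (centroid of brightness = ring symmetric)
for n in('top','scene'):
    f,c=o['at',n]; uv=proj(f,B); g=f['color'].mean(2); res=[]
    for u in uv:
        best=u.copy()
        for _ in range(8):
            x0,y0=np.round(best).astype(int); yy,xx=np.mgrid[y0-4:y0+5,x0-4:x0+5]; w=np.clip(g[y0-4:y0+5,x0-4:x0+5]-80,0,None)
            best=np.array([(w*xx).sum(),(w*yy).sum()])/w.sum() if w.sum()>0 else best
        res.append(best)
    res=np.array(res); W=onplane(f,res,12); print(n,'bolt bias mm',(W-B)[:,:2].round(1).tolist())
top=[(180,392),(222,376),(270,388),(302,430),(300,480),(275,520),(240,533),(205,532)]
sc=[(540,452),(555,424),(595,408),(630,412),(555,483),(590,495)]
for n,pts,ox in(('top',top,0),('scene',sc,400)):
    f,c=o['back',n]; P=onplane(f,full(c,pts,ox,300),75.5)[:,:2]
    s=least_squares(lambda q:np.hypot(*(P-q[:2]).T)-q[2],[*exp[:2],18.5]).x
    s2=least_squares(lambda q:np.hypot(*(P-q[:2]).T)-18.5,exp[:2]).x
    for q in(s,s2):
        e=q[:2]-exp[:2]; print(n,q.round(1),'err along D',round(e@D[:2],2),'lateral',round(e@YL[:2],2))
    # tops of stub in the same view
f,c=o['at','top']; m=np.array(full(c,[(207,145)],0,0)); print('stub top (top cam)',onplane(f,m,61)[0].round(1))
```

```text
top bolt bias mm [[1.0, -4.5], [-0.0, 0.0], [-24.3, -2.2], [1.0, -1.4]]
scene bolt bias mm [[0.0, -0.0], [0.0, 0.0], [-27.5, -9.4], [0.0, 0.0]]
top [545.4  47.5  19.7] err along D 3.99 lateral -0.92
top [545.4  46.7] err along D 4.81 lateral -1.13
scene [542.7  49.6  19.8] err along D 1.13 lateral -2.85
scene [542.6  48.2] err along D 2.43 lateral -3.37
stub top (top cam) [567.5  -5.3  61. ]
```

Run:
```python
from pl import *
o=pickle.load(open('f5.pkl','rb'));g=pickle.load(open('f4.pkl','rb'))
b1,b2,b3=(575.5,-45.9,12),(604.5,6.2,12),(552.5,35.3,12)
def rep(n,f,uv,B):
    e=(onplane(f,uv,12)-np.array(B))[:,:2]; print(n,e.round(1).tolist(),'mean along D',(e@D[:2]).mean().round(2),'lat',(e@YL[:2]).mean().round(2))
f,c=o['at','top']; F=lambda x,y,s,hx,hy,ox:(c[0]-hx+(x-ox+.5)/s-.5,c[1]-hy+(y+.5)/s-.5)
rep('top',f,[F(x,y,10,20,15,0) for x,y in((352,135),(153,22),(40,212))],[b1,b2,b3])
for n,ox,pts in(('top',0,((260,145),(181,99),(136,177))),('scene',400,((558,195),(606,235),(656,193)))):
    f=g[n];c=proj(f,[*AX,60])[0].astype(int)
    rep(n+'4',f,[F(x,y,4,50,38,ox) for x,y in pts],[b1,b2,b3])
# automatic ring extraction, top 'back': bright & unsaturated
f,c=o['back','top']; k=f['color'].astype(int)[c[1]-12:c[1]+14,c[0]-12:c[0]+14]; s=k.max(2)-k.min(2)
w=(s<30)&(k.max(2)>75)
for row in range(26): print(''.join('#' if a else '.' for a in w[row]))
```

```text
top [[-0.2, -0.3], [-0.3, -0.2], [1.4, -0.4]] mean along D 0.42 lat 0.19
top4 [[0.3, 0.0], [0.7, -0.3], [1.1, -0.6]] mean along D 0.51 lat 0.55
scene4 [[-3.6, 1.1], [-0.5, 0.5], [-3.2, -3.1]] mean along D -0.29 lat -2.46
..........................
..........................
..........................
..........................
..........#######.........
........#####...###.......
.........####.....##......
.........##.........#.....
........##..........##....
.....#.##........##.##....
.......#.............##...
................#....##...
................#....##...
.................#..###...
.....................##...
.....................#....
.....................#....
....................#.....
..................##......
.............######.......
.............#####........
..........................
..........................
..........................
..........................
..........................
```

Run:
```python
from pl import *
from scipy.optimize import least_squares
o=pickle.load(open('f5.pkl','rb')); exp=np.array([*AX,74])-60*D
f,c=o['back','top']; k=f['color'].astype(int); s=k.max(2)-k.min(2); w=(s<30)&(k.max(2)>75)
yy,xx=np.nonzero(w); uv=np.c_[xx,yy]; P=onplane(f,uv,75.5)[:,:2]
e=P-exp[:2]; al,la=e@D[:2],e@YL[:2]; rr=np.hypot(al-2,la+1); m=(rr>14)&(rr<23)&(al>-8)
for R in(18.5,None):
    fun=lambda q:np.hypot(al[m]-q[0],la[m]-q[1])-(R or q[2])
    print(m.sum(),R,least_squares(fun,[2,-1,18.5],loss='soft_l1').x.round(2))
```

```text
58 18.5 [ 4.03 -0.54 18.5 ]
58 None [ 3.55 -0.58 19.01]
```

```bash
sed -i 's/off=(-153,0,82)/off=(-155.8,0.7,82.2)/' pl.py
python3 - <<'E'
from pl import *
p,q=tool([*AX,74],1.5); r.move_linear(p,v=100); r.pause(.4)
f0=np.array(r.read_force());t0=np.array(r.read_wrist_torque());print(r.read_tcp_pos()-p,r.read_clock())
for z in(66,63,61,59,56,53,50,47,45,43.5,42.5,41.8):
    p,q=tool([*AX,z],1.5); r.move_linear(p,v=40); r.pause(.12)
    df=np.array(r.read_force())-f0; dt=np.array(r.read_wrist_torque())-t0
    print(z,df.round(2),dt.round(3),round(r.read_width(),2))
    if np.abs(df).max()>4: print('stop');break
print(r.read_clock())
rows=[]
for n in('top','scene'):
    fs=[r.grab_frame(n) for _ in range(4)];f=fs[0];f['color']=np.mean([k['color'] for k in fs],0).astype(np.uint8)
    pickle.dump(f,open(f'f6{n}.pkl','wb'))
    c=proj(f,[*AX,50])[0].astype(int);k=f['color'][c[1]-15:c[1]+15,c[0]-20:c[0]+20,::-1].astype(float)
    rows.append(cv2.resize(np.clip((k-20)*255/(np.percentile(k,98)-20),0,255).astype(np.uint8),(400,300),interpolation=cv2.INTER_CUBIC))
cv2.imwrite('pics/fin.png',np.hstack(rows))
E
```

```text
[-0.10616923  0.37433658 -0.02492173] 37.4417
66 [0.78 0.26 0.66] [0.006 0.026 0.033] 36.03
63 [ 0.46  0.14 -0.4 ] [0.046 0.055 0.03 ] 35.86
61 [-0.5  -0.58 -0.28] [ 0.024  0.052 -0.017] 35.72
59 [-0.38 -0.04 -0.41] [0.016 0.063 0.053] 35.75
56 [-0.53 -0.02 -0.61] [0.09  0.061 0.005] 35.72
53 [ 0.82 -0.49 -0.66] [ 0.014  0.099 -0.042] 36.01
50 [ 0.43  0.05 -1.05] [0.095 0.115 0.034] 35.84
47 [-0.02 -0.82  0.34] [0.055 0.038 0.044] 35.9
45 [-0.29  0.1  -1.25] [0.036 0.047 0.047] 35.81
43.5 [-0.45  0.76 -0.54] [ 0.028  0.111 -0.02 ] 35.45
42.5 [-0.19 -0.11 -0.75] [0.018 0.09  0.019] 35.6
41.8 [0.83 0.87 0.73] [ 0.095  0.08  -0.02 ] 35.56
41.9417
```

View pics/fin.png

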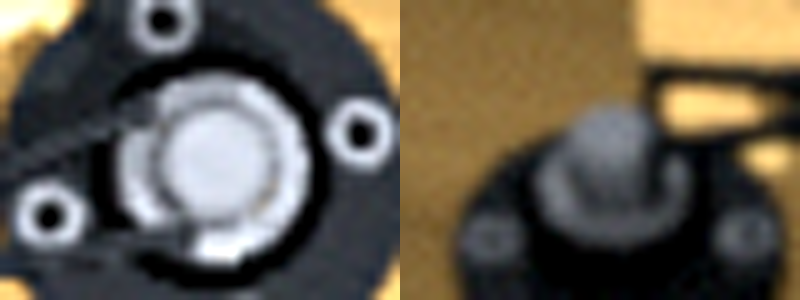

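The ring is round the stub: the top half shows the stub centred in the ring and washer, and there was no contact force. I'll confirm centring and height with gentle touch probes (about 1.5 N).

```bash
cat > probe.py <<'E'
from pl import *
def F(n=10):
    a=[]
    for _ in range(n): a.append(r.read_force()); r.pause(.015)
    return np.mean(a,0)
def go(a,l,z,v=30):
    p,q=tool(np.array([*AX,z])+a*D+l*YL,1.5); r.move_linear(p,v=v); r.pause(.1)
def side(ax,sgn,base,z,f0):
    last=0
    for s in np.arange(.4,2.3,.3):
        d=[0,0]; d[ax]=sgn*s; go(base[0]+d[0],base[1]+d[1],z); df=(F()-f0)@(D,YL)[ax]
        print(ax,round(sgn*s,1),round(df,2),end=' | ')
        if -sgn*df>1.5: break
    go(*base,z); print(); return sgn*s
E
python3 - <<'E'
from probe import *
z=46; go(0,0,z); r.pause(.2); f0=F(20); b=[0,0]
for ax in(1,0):
    s=[side(ax,+1,b,z,f0),side(ax,-1,b,z,f0)]; b[ax]=float(np.mean(s)); go(*b,z)
print(b,f0.round(2),r.read_clock())
E
```

```text
1 0.4 0.14 | 1 0.7 -0.35 | 1 1.0 0.07 | 1 1.3 -0.0 | 1 1.6 0.14 | 1 1.9 -0.38 | 1 2.2 -0.53 | 
1 -0.4 -0.05 | 1 -0.7 0.15 | 1 -1.0 -0.18 | 1 -1.3 -0.01 | 1 -1.6 0.07 | 1 -1.9 0.06 | 1 -2.2 -0.09 | 
0 0.4 0.05 | 0 0.7 0.13 | 0 1.0 -0.17 | 0 1.3 -0.18 | 0 1.6 -0.31 | 0 1.9 0.06 | 0 2.2 -0.11 | 
0 -0.4 0.09 | 0 -0.7 -0.05 | 0 -1.0 0.07 | 0 -1.3 -0.19 | 0 -1.6 0.01 | 0 -1.9 -0.13 | 0 -2.2 -0.04 | 
[0.0, 0.0] [ 0.05  0.   -1.86] 59.8333
```

Run:
```python
from probe import *
f0=F(8)
for z,v in((43,30),(41.6,20),(41.0,20)):
    go(0,0,z,v); print(z,(F(6)-f0).round(2),r.read_clock())
p,q=tool([*AX,41.0],1.5); print(r.read_tcp_pos()-p,r.read_width(),r.read_grasp_force())
rows=[]
for n in('top','scene'):
    fs=[r.grab_frame(n) for _ in range(3)];f=fs[0];f['color']=np.mean([k['color'] for k in fs],0).astype(np.uint8)
    c=proj(f,[*AX,45])[0].astype(int);k=f['color'][c[1]-12:c[1]+12,c[0]-16:c[0]+16,::-1].astype(float)
    rows.append(cv2.resize(np.clip((k-20)*255/(np.percentile(k,98)-20),0,255).astype(np.uint8),(400,300),interpolation=cv2.INTER_CUBIC))
cv2.imwrite('pics/fin2.png',np.hstack(rows)); print(r.read_clock())
```

```text
43 [-0.13 -0.14 -0.06] 60.4167
41.6 [ 0.12  0.05 -0.11] 60.8667
41.0 [ 0.19  0.19 -0.47] 61.3167
[0.04340517 0.01544566 0.02967098] 35.95919710712851 29.999705459922552
61.6167
```

View pics/fin2.png

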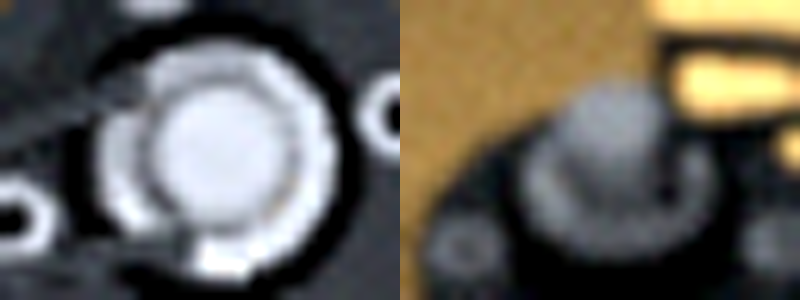

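```bash
python3 -c "
from station import r
print(r.close_job(),r.read_clock())"
```

```text
the job is handed in; nothing more can be done
the job is handed in; nothing more can be done
```

I handed the job in at about 61.6 s with the wheel and washer seated on the stub and released, and the pliers squeezed at 30 N. The spread ring is held round the stub at about groove height. It looked centred in the last picture, but its height and level come from calculation, because the touch probes met neither the stub nor the washer.

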